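Line up four part cartons by length

TASK

Line the four brown part cartons up on the bay board in order of length: the longest in the bay next to the red end bar, then the next longest, and so on down to the shortest in the bay next to the blue end bar. Stand each one right way up and centred on the cross of its bay, with its length running the same way as the bay's long sides, and let go of it. Leave the knife, the roll of beige tape and the USB stick where they lie.

Things in the scene. Friction and masses are not known exactly. Their poses are not given: they have to be found in the camera images.
- bay_board: Dark steel plate, 136 x 490 x 4 mm, lying fixed on the table. Origin: centre of its underside; its y axis runs along the plate's length, x across it, z up. White lines outline four equal bays side by side (each 84 mm along y, 130 mm along x) with a small white cross at each bay's centre; the centres lie at x = 0, y = -147, -49, +49 and +147 mm, on the top face at z = 4 mm.
- red_end: Red plastic bar, 90 x 22 x 18 mm, fixed on the plate at one end of the row, 229 mm from the plate's middle (at its +y or its -y end, which varies); its origin is the centre of its underside, on the plate's top.
- blue_end: Blue plastic bar of the same size, fixed likewise at the other end of the row.
- carton_125: Loose brown taped part carton, 71 x 125 x 36 mm: the longest of the four. Origin: centre of its underside; x along its short side (grasp across it, 70 mm between the faces), y along its length, z up. Sides are upright, 35 mm high; about 0.12 kg. At the start it stands on the table on the robot's side of the plate, its length very roughly square to the row.
- carton_107: Loose brown taped part carton, 68 x 107 x 49 mm: the second longest of the four. Origin: centre of its underside; x along its short side (grasp across it, 67 mm between the faces), y along its length, z up. Sides are upright, 48 mm high; about 0.12 kg. At the start it stands on the table on the robot's side of the plate, its length very roughly square to the row.
- carton_90: Loose brown taped part carton, 61 x 90 x 51 mm: the third longest of the four. Origin: centre of its underside; x along its short side (grasp across it, 61 mm between the faces), y along its length, z up. Sides are upright, 50 mm high; about 0.12 kg. At the start it stands on the table on the robot's side of the plate, its length very roughly square to the row.
- carton_78: Loose brown taped part carton, 54 x 78 x 41 mm: the shortest of the four. Origin: centre of its underside; x along its short side (grasp across it, 53 mm between the faces), y along its length, z up. Sides are upright, 40 mm high; about 0.12 kg. At the start it stands on the table on the robot's side of the plate, its length very roughly square to the row.
- box_cutter: Loose red and black snap-off knife, 27 x 123 x 17 mm, lying beyond the plate; a bystander. Origin: centre of its underside.
- tape_clear: Loose roll of beige packing tape lying flat, 88 mm across, 24 mm high, beyond the plate; a bystander. Origin: centre of its underside.
- usb_stick: Loose green USB stick, 56 x 18 x 8 mm, lying to the left of the plate; a bystander. Origin: centre of its underside.

How it is judged:
At the end, for the whole second after the job is handed in: From red to blue end the cartons stand 125, 107, 90, 78 mm long, one a bay, on the plate (underside 1-8 mm over its underside), within 12 mm of the bay centre along the row, 15 mm across, upright to 0.1 rad, length along the bay to 0.2 rad (either way round), at rest (((y of red_end in the frame of bay_board above 0 m and y of carton_125 in the frame of bay_board between 0.135 and 0.159 m and y of carton_107 in the frame of bay_board between 0.037 and 0.061 m and y of carton_90 in the frame of bay_board between -0.061 and -0.037 m and y of carton_78 in the frame of bay_board between -0.159 and -0.135 m) or (y of red_end in the frame of bay_board below 0 m and y of carton_125 in the frame of bay_board between -0.159 and -0.135 m and y of carton_107 in the frame of bay_board between -0.061 and -0.037 m and y of carton_90 in the frame of bay_board between 0.037 and 0.061 m and y of carton_78 in the frame of bay_board between 0.135 and 0.159 m)) and x of carton_125 in the frame of bay_board between -0.015 and 0.015 m and z of carton_125 in the frame of bay_board between 0.001 and 0.008 m and angle between each of carton_125, carton_107, carton_90, carton_78's own z axis and vertical below 0.1 rad and angle between the y axis of each of carton_125, carton_107, carton_90, carton_78 and the x axis of bay_board, either way round below 0.2 rad and linear speed of each of carton_125, carton_107, carton_90, carton_78 below 0.02 m/s and angular speed of each of carton_125, carton_107, carton_90, carton_78 below 0.2 rad/s and x of carton_107 in the frame of bay_board between -0.015 and 0.015 m and z of carton_107 in the frame of bay_board between 0.001 and 0.008 m and x of carton_90 in the frame of bay_board between -0.015 and 0.015 m and z of carton_90 in the frame of bay_board between 0.001 and 0.008 m and x of carton_78 in the frame of bay_board between -0.015 and 0.015 m and z of carton_78 in the frame of bay_board between 0.001 and 0.008 m); the robot touches nothing.
It fails at once if the knife, the tape roll or the USB stick is moved by more than 20 mm (distance of any of box_cutter, tape_clear, usb_stick from where it was at the start of the episode above 0.02 m).
It also fails if it takes over 96 s, if anything falls off the work surface, if the arm or the gripper's body presses on something with over 40 N, if the wrist force passes 120 N, or if a joint passes its speed limit or range.

ROBOT

A 6-joint arm with a two-finger parallel gripper is mounted at the origin on a cart in front of the work surface, level with it; the furniture and walls round the work are solid. World frame = base frame: x ahead of the robot, y to its left, z up, the work surface at z = 0. Lengths are in m, angles in rad, forces in N, time in s.
With the tool pointing down it reaches from about 0.425 to 0.95 m from the base axis. Payload 3.5 kg.
Tool frame: the origin (TCP) lies on the centre line of the jaws, within the pads' length; the fingertips stand ahead of it and the grasp point (between the pads) lies 11 mm behind it (tips_ahead is the z of the fingertips in the tool frame, in m); z points along the fingers, y is the direction in which the jaws open and shut (so a half turn about z gives the same grasp; the last joint's range is limited). The gripper opens to 85 mm and grips with 20 to 120 N. Pads are 22 mm wide; open, the fingers measure 114 mm over their backs; the gripper's body (76 mm by 85 mm) begins 54 mm behind the grasp point. The pads swing forward as they close: fully open they stand 13 mm farther back than shut.
Start: joints at [-1.484, 0.286, 1.577, -0, 1.279, -0.15], TCP at [0.158, -0.656, 0.239] pointing down, gripper open.
Joint ranges: [-2.77, 2.77], [-0.9, 2.22], [0.21, 2.48], [-1.53, 4.67], [0.24, 2.81], [-2.84, 2.84]. Speed limits (rad/s): [2.79, 2.79, 3.14, 3.14, 3.14, 3.14].

INTERFACE

Orientations are given as a unit quaternion [x, y, z, w].
In Python, from plant import * gives the robot as it stands. The module is installed in compiled form; this text tells all that it offers.
- The arm moves only by the tool move_arm, never from a script. Its arguments are lists of equal length, an entry for each row: "linear": the shift along the world's x, y, z in m, a list of three; "twist": the turn, a rotation vector about the world's x, y, z in degrees, a list of three. A call has 1 to 20 rows; each row shifts and turns the pose as measured when the row begins; what a row does not reach is not made up. A row lasts 1/12 s, in which the tool goes at most 41.7 mm and 7.16 degrees, less where a joint would pass 70% of its speed; a pose out of reach is approached as far as the arm can. A call is refused whole if a number of a shift passes 0.0417 or a number of a turn 7.16, either way. A call with a gripper value outside its range is refused whole. "grip" is the opening, from 0 (shut) to 1 (fully open), set as the call begins (left out, the last holds). The fingers move at their own pace and stop on an object; "force" is the grip in N (left out, the last holds). Time passes only in rows, so rows that do not move let the fingers close. It gives the time, the measured TCP pose, the force and the opening at its end, in the units of the state.
- get_state(): the state, without advancing time (a new reading comes with each control period).
- read_camera(name): name is "scene" or "side" or "wrist"; returns a dict with "img" (400x640x3 uint8, blue, green, red), "depth" (400x640 float32, m along the optical axis (not along the pixel's ray), 0 where there is no reading), "fx", "fy", "cx", "cy" (pixels), "rvec" (rotation vector, rad) and "tvec" (3), from world to camera coordinates, as OpenCV has them. Camera axes: x right, y down, z forward; pixel columns grow to the right and rows downward; lengths in m; the calibration is good to about 2 mm. The wrist camera is an equidistant fisheye: a pixel r from the principal point sees the ray r / f radians off the axis. A picture is of the moment at which its call begins.
- sign_off(): hands the job in, once; it reports no verdict.
The state is a dict: "time": time; "qpos": joint angles; "dq": joint speeds; "joint_efforts": joint torques, N m; "eef_pos": TCP position; "tcp_rot": TCP orientation; "contact_force": force on the tool from outside, world axes, zero at the start; "wrist_torque": the same for the moment, N m; "opening": opening from 0.0 (shut) to 1.0 (fully open).
Only numpy, scipy, OpenCV 4.12 (cv2) and the standard library are available. Lean on these libraries where they do the work, as an engineer would, in place of code of your own. Each camera call takes 0.05 s, during which the arm holds its last target.

## Working session

There is one attempt and no reset: what is moved stays moved. The work goes in short steps, Python scripts to look and compute and a tool call to move; the robot and the scene stay as the last step left them, time stands still between calls to the robot, and variables do not carry over. Pictures are saved under pics/ and viewed, and the job is handed in when it is done.

Besides the shell and the picture viewer there is one more tool, called after ">>>" as name(argument=value, ...) on one line, values as JSON. move_arm: Moves the arm, as the interface text tells. Its arguments: {"type":"object","properties":{"linear":{"type":"array","items":{"type":"array","items":{"type":"number"}}},"twist":{"type":"array","items":{"type":"array","items":{"type":"number"}}},"grip":{"type":"number"},"force":{"type":"number"}},"required":["linear","twist"]}

```bash
mkdir -p pics; cat > h.py <<'E'
from plant import *
import numpy as np, cv2
def cam(n):
    c=read_camera(n); R,_=cv2.Rodrigues(np.array(c['rvec'],float)); c['R']=R; c['t']=np.array(c['tvec'],float).reshape(3); return c
def pts(c):
    # world points from depth, pinhole
    v,u=np.mgrid[0:400,0:640]; z=c['depth']
    P=np.stack([(u-c['cx'])/c['fx']*z,(v-c['cy'])/c['fy']*z,z],-1)
    return (P-c['t'])@c['R']
def ray(c,uv,h):
    uv=np.atleast_2d(uv).astype(float)
    d=np.c_[(uv[:,0]-c['cx'])/c['fx'],(uv[:,1]-c['cy'])/c['fy'],np.ones(len(uv))]@c['R']
    o=-c['R'].T@c['t']
    return o+d*((h-o[2])/d[:,2])[:,None]
E
python3 - <<'E'
from h import *
for n in ['scene','side']:
    c=cam(n); cv2.imwrite(f'pics/{n}0.png',c['img']); print(n,-c['R'].T@c['t'],c['R'][2],c['fx'],(c['depth']>0).mean())
s=get_state(); print(s)
E
```

```text
scene [-0.26895633  0.7588751   0.53663877] [ 0.74878822 -0.49311288 -0.44289488] 473.34013789584674 0.980140625
side [0.4430381  1.0118295  0.58185261] [ 0.14117259 -0.83092143 -0.53818201] 412.9490087490966 0.99261328125
{'time': 0.1, 'qpos': array([-1.48401236e+00,  2.87140647e-01,  1.57800685e+00, -3.64927426e-05,
        1.27862817e+00, -1.50012738e-01]), 'dq': array([-0.00033488, -0.00198692, -0.00233313, -0.0001837 , -0.00020619,
       -0.00130117]), 'joint_efforts': array([ 4.03125750e-04, -4.07297266e+01, -2.93699098e+01, -1.24527605e-04,
        3.42433748e-03, -6.32421603e-06]), 'eef_pos': array([ 0.15830997, -0.65558208,  0.23805596]), 'tcp_rot': array([ 9.92997884e-01,  1.18127093e-01,  1.70429151e-05, -1.09151326e-03]), 'contact_force': array([ 0.07686331,  0.64948005, -1.02394115]), 'wrist_torque': array([-0.0548968 , -0.00519112,  0.02806767]), 'opening': 1.0019348831706196}
```

View pics/scene0.png

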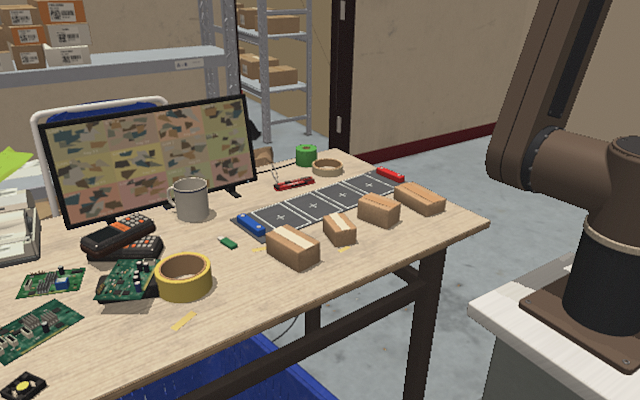

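View pics/side0.png

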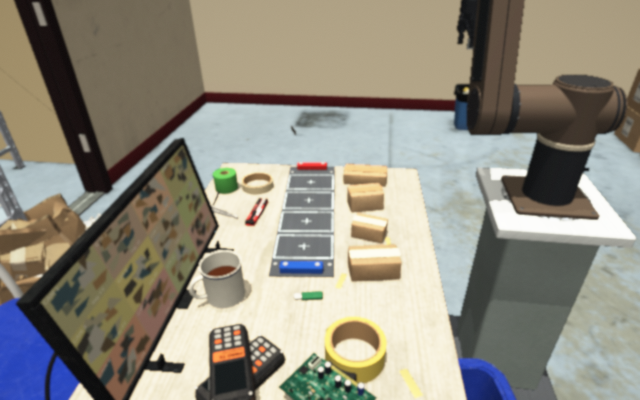

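The scene view shows the blue bar at (250,224) near the camera and the red bar at (390,174) at the far (-y) end. Four cartons stand on the robot's side, at about (292,246), (339,229), (379,209) and (419,198). Next I measure the plate and the cartons.

```bash
cat > meas.py <<'E'
from h import *
def bars(c):
    hsv=cv2.cvtColor(c['img'],cv2.COLOR_BGR2HSV); P=pts(c)
    out={}
    reg=(P[...,0]>0.35)&(P[...,0]<0.95)&(abs(P[...,1])<0.45)&(P[...,2]>.015)&(P[...,2]<0.04)
    H=hsv[...,0]; S=hsv[...,1]>150
    for n,m in [('red',((H<6)|(H>174))&S),('blue',(H>100)&(H<125)&S)]:
        mm=(m&reg).astype(np.uint8); k,l,st,_=cv2.connectedComponentsWithStats(mm)
        for i in range(1,k):
            if st[i,4]>40:
                q=P[l==i]; r=cv2.minAreaRect((q[:,:2]*1000).astype(np.float32)); print(n,st[i,4],np.round(r[0],1),np.round(r[1],1),round(r[2],1),'z',np.round(np.percentile(q[:,2],[5,50,95])*1000,1))
def cartons(c,lo=0.028,hi=0.07,xr=(0.3,0.95)):
    P=pts(c); hsv=cv2.cvtColor(c['img'],cv2.COLOR_BGR2HSV)
    m=(P[...,0]>xr[0])&(P[...,0]<xr[1])&(abs(P[...,1])<0.45)&(P[...,2]>lo)&(P[...,2]<hi)
    k,l,st,_=cv2.connectedComponentsWithStats(m.astype(np.uint8))
    for i in range(1,k):
        if st[i,4]<120: continue
        q=P[l==i]; zt=np.percentile(q[:,2],90)
        q=q[q[:,2]>zt-0.005]
        r=cv2.minAreaRect((q[:,:2]*1000).astype(np.float32))
        print('obj',st[i,:4],len(q),'c',np.round(r[0],1),'s',np.round(r[1],1),'a',round(r[2],1),'ztop',round(zt*1000,1))
E
python3 - <<'E'
from meas import *
for n in ['scene','side']:
    c=cam(n); print(n); bars(c); cartons(c)
    hsv=cv2.cvtColor(c['img'],cv2.COLOR_BGR2HSV);P=pts(c)
    t=(P[...,0]>0.35)&(P[...,0]<0.9)&(abs(P[...,1])<0.4)&(abs(P[...,2])<0.015)
    print('table z',np.median(P[t][:,2]))
    cv2.imwrite(f'pics/z_{n}.png',cv2.resize(c['img'][140:290,220:460] if n=='scene' else c['img'][150:290,200:440],None,fx=3.3,fy=3.3,interpolation=cv2.INTER_CUBIC))
E
```

```text
scene
red 107 [637.  -74.5] [88.  22.5] 10.7 z [15.4 19.8 22.7]
blue 183 [582.9 378.6] [88.1 19.7] 7.3 z [16.  20.6 22.5]
obj [296 144  21  14] 150 c [858.5  62.2] s [59.7 63.7] a 57.3 ztop 49.8
obj [182 157  75  26] 244 c [822.  349.1] s [ 12.  200.5] a 3.2 ztop 66.4
obj [394 181  53  26] 598 c [477.6 -32.4] s [ 69.3 124.5] a 90.0 ztop 35.9
obj [358 192  43  27] 441 c [469.7 103. ] s [87.8 59.2] a 19.7 ztop 50.4
obj [323 212  34  24] 428 c [453.1 227.3] s [52.6 79.4] a 78.1 ztop 40.7
obj [266 224  54  37] 844 c [437.3 354.2] s [102.1  62.6] a 11.7 ztop 48.6
table z 0.00038798257998981576
side
red 96 [638.3 -75.3] [80.6 21. ] 5.5 z [15.2 19.9 22.6]
blue 316 [585.2 377.9] [87.3 22.6] 8.8 z [16.2 21.  22.9]
obj [343 164  44  16] 492 c [478.7 -31.7] s [ 69.7 120.2] a 88.1 ztop 36.1
obj [212 168  25  18] 218 c [860.6  60.3] s [62.6 64.8] a 20.0 ztop 50.9
obj [347 184  37  21] 402 c [471.5 103.5] s [86.  57.1] a 16.9 ztop 50.8
obj [174 205  42  71] 217 c [823.5 349. ] s [  7.8 202. ] a 1.8 ztop 65.8
obj [351 213  37  22] 440 c [454.6 227.8] s [54.8 75.2] a 78.5 ztop 40.9
obj [347 245  54  29] 1003 c [438.7 354.6] s [101.9  64.1] a 12.6 ztop 48.7
obj [205 255  34  20] 123 c [727.2 433.4] s [63.3 20.9] a 10.9 ztop 66.3
table z 0.0008862643755377784
```

View pics/z_scene.png

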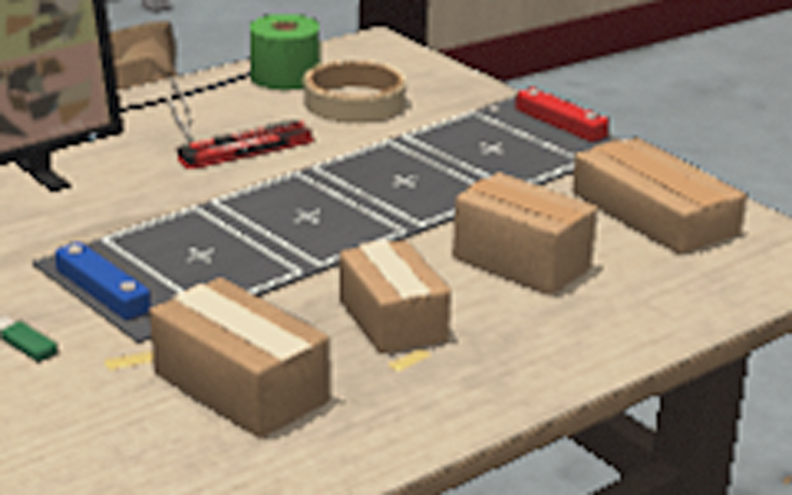

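View pics/z_side.png

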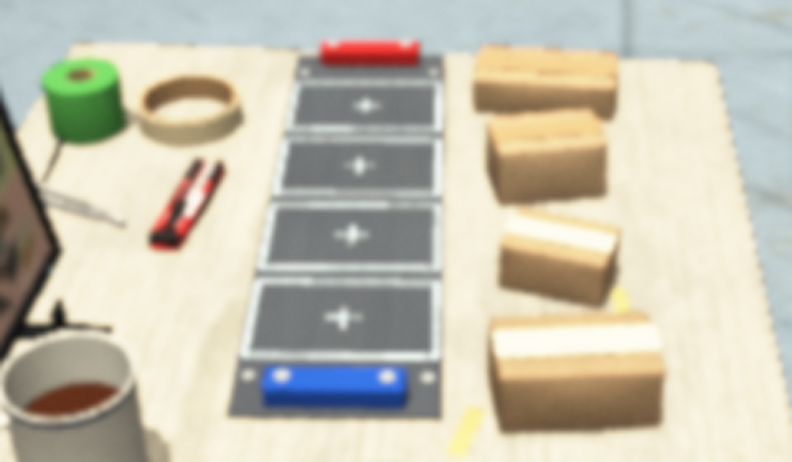

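```bash
python3 - <<'E'
from h import *
import plant
print([n for n in dir(plant) if not n.startswith('_')], getattr(plant,'tips_ahead',None), get_state().get('tips_ahead'))
for n,ap in [('scene',[(280,217),(313,205),(342,195),(369,185)]),('side',[(304,246),(307,221.5),(309,200),(311,182)])]:
    c=cam(n); g=cv2.cvtColor(c['img'],cv2.COLOR_BGR2GRAY).astype(float)
    for a in ap:
        u0,v0=int(a[0]),int(a[1]); w=g[v0-5:v0+6,u0-7:u0+8]; ww=np.clip(w-np.median(w)-25,0,None)
        vv,uu=np.mgrid[v0-5:v0+6,u0-7:u0+8]; p=((uu*ww).sum()/ww.sum(),(vv*ww).sum()/ww.sum())
        print(n,np.round(p,1),np.round(ray(c,p,0.004)*1000,1))
E
```

```text
['Unreachable', 'get_state', 'read_camera', 'sign_off', 'tips_ahead'] 0.008 None
scene [280.3 216.6] [[595.3 295.6   4. ]]
scene [313.2 205.1] [[604.4 198.3   4. ]]
scene [342.  194.4] [[616.5 102.2   4. ]]
scene [368.6 184.5] [[628.4   5.3   4. ]]
side [303.  245.8] [[597.1 292.2   4. ]]
side [306.2 220.5] [[607.4 192.4   4. ]]
side [308.5 199.7] [[618.6  96.2   4. ]]
side [310.3 181.6] [[630.1  -1.1   4. ]]
```

>>> move_arm(linear=[[0.03,0.025,0],[0.03,0.025,0],[0.03,0.025,0],[0.03,0.03,0],[0.03,0.03,0],[0.03,0.03,0],[0.02,0.035,0],[0.02,0.035,0],[0.02,0.035,0],[0.02,0.035,0],[0.02,0.035,0],[0.01,0.035,0],[0.01,0.035,0],[0.01,0.035,0],[0.01,0.035,0]], twist=[[0,0,-1],[0,0,-1],[0,0,-1],[0,0,-1],[0,0,-1],[0,0,-1],[0,0,-1],[0,0,-1],[0,0,-1],[0,0,-1],[0,0,-1],[0,0,-1],[0,0,-1],[0,0,-1],[0,0,-1]], grip=1)

```text
time: 1.55
eef_pos: [0.4789, -0.165, 0.239]
tcp_rot: [1.0, -0.026, 0.001, 0.002]
contact_force: [-0.1, 0.4, 1.0]
opening: 0.999
```

>>> move_arm(linear=[[0,0.033,0],[0,0.033,0],[0,0.033,0],[0,0.034,-0.02],[0,0,-0.04],[0,0,-0.04],[0,0,-0.04],[0,0,-0.02],[0,0,0]], twist=[[0,0,1],[0,0,1],[0,0,0],[0,0,0],[0,0,0],[0,0,0],[0,0,0],[0,0,0],[0,0,0]])

```text
time: 2.3
eef_pos: [0.4811, -0.0163, 0.0809]
tcp_rot: [1.0, -0.001, 0.011, 0.003]
contact_force: [-1.3, 0.5, 0.1]
opening: 1.003
```

```bash
python3 - <<'E'
from h import *
for n in ['wrist','side']:
    c=cam(n); cv2.imwrite(f'pics/{n}1.png',c['img'])
print(np.round(get_state()['eef_pos'],4),get_state()['tcp_rot'])
E
```

```text
[ 0.4836 -0.0171  0.0847] [ 0.99989253 -0.00140861  0.01404913  0.00394639]
```

View pics/wrist1.png

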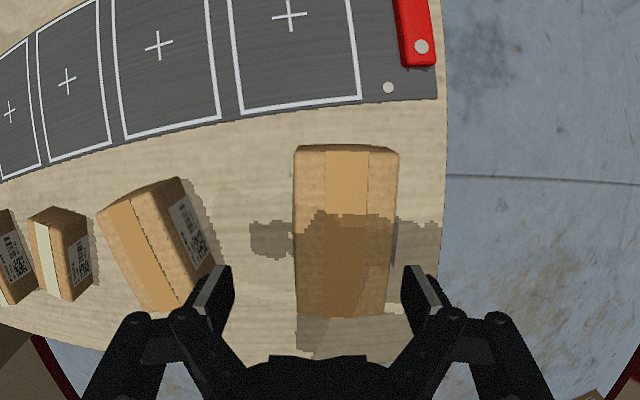

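View pics/side1.png

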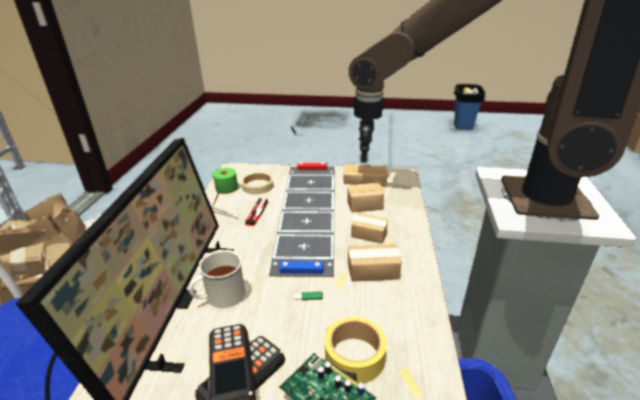

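The wrist view shows carton 125 between the open fingers at about (345,230), with the jaws slightly to its left. The side view shows nothing else near the gripper. I'll write a helper that gives the remaining shift and turn.

```bash
cat > go.py <<'E'
import sys
from h import *
from scipy.spatial.transform import Rotation as Ro
x,y,z,yaw=map(float,sys.argv[1:5])
s=get_state(); R=Ro.from_quat(s['tcp_rot']); T=Ro.from_euler('z',yaw,degrees=True)*Ro.from_quat([1,0,0,0])
print('t',s['time'],'pos',np.round(s['eef_pos']*1000,1),'need',np.round(np.array([x,y,z])-s['eef_pos']*1000,1),'turn',np.round((T*R.inv()).as_rotvec(degrees=True),2),'open',round(s['opening'],3),'F',np.round(s['contact_force'],1),'q6',round(s['qpos'][5],2))
E
python3 go.py 478 -32 45 -1
```

```text
t 2.4 pos [483.6 -17.1  84.7] need [ -5.6 -14.9 -39.7] turn [ 0.47  1.61 -0.84] open 1.0 F [0.  0.1 0.1] q6 1.33
```

>>> move_arm(linear=[[-0.003,-0.008,-0.01],[-0.003,-0.007,-0.015],[0,0,-0.015],[0,0,0],[0,0,0]], twist=[[0.2,0.8,-0.8],[0.2,0.8,0],[0,0,0],[0,0,0],[0,0,0]])

```text
time: 2.82
eef_pos: [0.4859, -0.0376, 0.0534]
tcp_rot: [1.0, -0.01, 0.009, 0.003]
contact_force: [0.1, -0.6, -0.5]
opening: 1.002
```

```bash
python3 go.py 478 -32 13 -1
```

```text
t 2.8167 pos [485.9 -37.6  53.4] need [ -7.9   5.6 -40.4] turn [0.4  1.02 0.18] open 1.002 F [ 0.1 -0.6 -0.5] q6 1.31
```

>>> move_arm(linear=[[-0.004,0.002,-0.008],[-0.004,0.002,-0.008],[-0.002,0,-0.008],[0,0,0],[0,0,0]], twist=[[0.2,0.6,0],[0.2,0.5,0],[0,0,0],[0,0,0],[0,0,0]])

```text
time: 3.23
eef_pos: [0.4784, -0.0349, 0.032]
tcp_rot: [1.0, -0.011, 0.003, 0.001]
contact_force: [-0.2, -0.6, -0.1]
opening: 1.0
```

```bash
python3 go.py 478 -32 13 -1
```

```text
t 3.2333 pos [478.4 -34.9  32. ] need [ -0.4   2.9 -19. ] turn [0.11 0.29 0.24] open 1.0 F [-0.2 -0.6 -0.1] q6 1.31
```

>>> move_arm(linear=[[0,0.002,-0.007],[0,0.001,-0.006],[0,0,-0.005],[0,0,0],[0,0,0]], twist=[[0.1,0.3,0.2],[0,0,0],[0,0,0],[0,0,0],[0,0,0]])

```text
time: 3.65
eef_pos: [0.4783, -0.0311, 0.012]
tcp_rot: [1.0, -0.008, -0.0, -0.0]
contact_force: [-0.0, 0.1, 2.0]
opening: 1.001
```

```bash
python3 go.py 478 -32 13 -1
```

```text
t 3.65 pos [478.3 -31.1  12. ] need [-0.3 -0.9  1. ] turn [-0.   -0.05 -0.03] open 1.001 F [-0.   0.1  2. ] q6 1.31
```

>>> move_arm(linear=[[0,0,0],[0,0,0],[0,0,0],[0,0,0],[0,0,0],[0,0,0],[0,0,0],[0,0,0]], twist=[[0,0,0],[0,0,0],[0,0,0],[0,0,0],[0,0,0],[0,0,0],[0,0,0],[0,0,0]], grip=0.5, force=40)

```text
time: 4.32
eef_pos: [0.4784, -0.0312, 0.0121]
tcp_rot: [1.0, -0.008, -0.0, 0.0]
contact_force: [0.4, 0.8, -1.0]
opening: 0.813
```

```bash
python3 go.py 478 -32 13 -1
```

```text
t 4.3167 pos [478.4 -31.2  12.1] need [-0.4 -0.8  0.9] turn [ 0.   -0.03 -0.03] open 0.813 F [ 0.4  0.8 -1. ] q6 1.31
```

>>> move_arm(linear=[[0,0,0.015],[0,0,0.025],[0.01,0,0.025],[0.025,0.006,0.01],[0.03,0.008,0],[0.03,0.008,0],[0.025,0.008,0],[0.015,0.004,0],[0.005,0,0],[0,0,0]], twist=[[0,0,0],[0,0,0],[0,0,1],[0,0,1.5],[0,0,1.5],[0,0,1.5],[0,0,1.5],[0,0,0.5],[0,0,0],[0,0,0]])

```text
time: 5.15
eef_pos: [0.6189, 0.0061, 0.0878]
tcp_rot: [0.998, 0.059, -0.005, -0.001]
contact_force: [-0.1, -0.5, -1.1]
opening: 0.807
```

```bash
python3 go.py 628 5 60 6.7; python3 - <<'E'
from meas import *
for n in ['scene','wrist']:
    c=cam(n); cv2.imwrite(f'pics/{n}2.png',c['img'])
E
```

```text
t 5.15 pos [618.9   6.1  87.8] need [  9.1  -1.1 -27.8] turn [-0.05 -0.56 -0.09] open 0.807 F [-0.1 -0.5 -1.1] q6 1.3
```

View pics/wrist2.png

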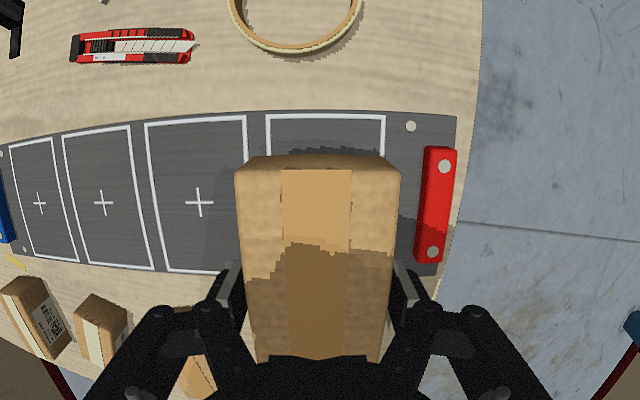

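View pics/scene2.png

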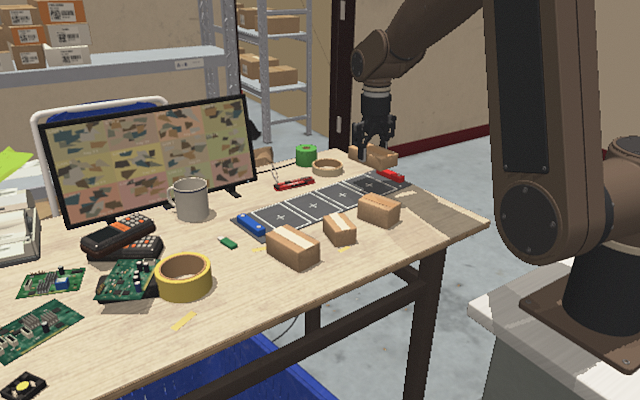

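Carton 125 is held level over the red-side bay in both views: wrist (318,250), scene (375,158). I lower it.

>>> move_arm(linear=[[0.004,0,-0.015],[0.004,0,-0.015],[0.001,0,-0.015],[0,0,-0.01],[0,0,0],[0,0,0]], twist=[[0,-0.3,0],[0,-0.2,0],[0,0,0],[0,0,0],[0,0,0],[0,0,0]])

```text
time: 5.75
eef_pos: [0.6192, 0.0043, 0.0298]
tcp_rot: [0.998, 0.057, -0.005, -0.001]
contact_force: [0.9, 0.1, -1.2]
opening: 0.81
```

```bash
python3 go.py 628 5 16.5 6.7
```

```text
t 5.75 pos [619.2   4.3  29.8] need [  8.8   0.7 -13.3] turn [-0.09 -0.52  0.15] open 0.81 F [ 0.9  0.1 -1.2] q6 1.3
```

>>> move_arm(linear=[[0.007,0,-0.003],[0.005,0,-0.003],[0.0,0,-0.003],[0,0,-0.002],[0,0,0]], twist=[[0,-0.5,0],[0,0,0],[0,0,0],[0,0,0],[0,0,0]])

```text
time: 6.17
eef_pos: [0.6333, 0.0037, 0.0208]
tcp_rot: [0.998, 0.057, 0.002, -0.0]
contact_force: [0.2, -0.1, -1.7]
opening: 0.811
```

```bash
python3 go.py 628 5 16.5 6.7
```

```text
t 6.1667 pos [633.3   3.7  20.8] need [-5.3  1.3 -4.3] turn [-0.05  0.25  0.19] open 0.811 F [ 0.2 -0.1 -1.7] q6 1.3
```

>>> move_arm(linear=[[-0.003,0.001,-0.001],[-0.001,0,-0.002],[0,0,-0.001],[0,0,0]], twist=[[0,0.2,0.1],[0,0,0],[0,0,0],[0,0,0]])

```text
time: 6.5
eef_pos: [0.6294, 0.0049, 0.0172]
tcp_rot: [0.998, 0.058, 0.001, -0.0]
contact_force: [-1.3, 0.3, -1.9]
opening: 0.814
```

```bash
python3 go.py 628 5 16.5 6.7
```

```text
t 6.5 pos [629.4   4.9  17.2] need [-1.4  0.1 -0.7] turn [-0.04  0.09  0.06] open 0.814 F [-1.3  0.3 -1.9] q6 1.3
```

>>> move_arm(linear=[[0,0,-0.001],[0,0,0],[0,0,0],[0,0,0],[0,0,0.015],[0,0,0.03],[0,0,0.035],[0,0,0.035],[-0.02,0.03,0.01],[-0.02,0.035,0],[-0.02,0.035,0],[-0.02,0.035,0],[-0.02,0.035,0],[-0.02,0.035,0],[-0.02,0.035,0],[-0.015,0.035,0],[-0.015,0.03,0],[-0.01,0.02,0],[0,0,0]], twist=[[0,0,0],[0,0,0],[0,0,0],[0,0,0],[0,0,0],[0,0,0],[0,0,0],[0,0,0],[0,0,1],[0,0,1],[0,0,1],[0,0,1],[0,0,1],[0,0,0],[0,0,0],[0,0,0],[0,0,0],[0,0,0],[0,0,0]], grip=1)

```text
time: 8.08
eef_pos: [0.4457, 0.3407, 0.1738]
tcp_rot: [0.995, 0.1, 0.018, -0.002]
contact_force: [-0.4, -0.2, -0.1]
opening: 1.004
```

```bash
python3 go.py 438 354 70 12; python3 - <<'E'
from meas import *
for n in ['scene','side']:
    c=cam(n); cv2.imwrite(f'pics/{n}3.png',c['img']); cartons(c); bars(c)
E
```

```text
t 8.0833 pos [445.7 340.7 173.8] need [  -7.7   13.3 -103.8] turn [-0.49  2.01  0.55] open 1.004 F [-0.4 -0.2 -0.1] q6 1.85
obj [296 144  15  15] 76 c [861.2  71.1] s [39.2 57.3] a 41.3 ztop 49.6
obj [182 156  75  27] 229 c [822.2 347.4] s [ 14.1 204.9] a 3.5 ztop 66.9
obj [346 164  48  24] 489 c [629.1   5.5] s [126.   70.8] a 6.8 ztop 39.6
obj [358 192  43  27] 445 c [471.2 103.8] s [89.1 59.6] a 17.0 ztop 50.3
obj [323 212  34  24] 430 c [452.7 227.3] s [52.7 77.9] a 77.8 ztop 40.6
obj [266 224  54  37] 849 c [438.  353.5] s [102.8  65.8] a 12.7 ztop 48.6
red 104 [638.3 -74. ] [88.9 20.9] 8.0 z [15.5 20.  22.3]
blue 182 [582.2 378.1] [86.1 20.1] 7.1 z [15.8 20.8 22.4]
obj [288 167  44  15] 520 c [630.    7.3] s [120.   70.1] a 7.1 ztop 40.1
obj [212 168  25  18] 219 c [861.1  59.4] s [63.6 66.7] a 14.2 ztop 50.8
obj [347 184  27  21] 299 c [478.6 105.6] s [70.2 57.2] a 16.4 ztop 50.9
obj [174 205  42  72] 222 c [821.7 348.1] s [  8.2 203.5] a 2.6 ztop 66.1
obj [351 213  37  22] 442 c [455.  228.5] s [52.8 75.7] a 77.5 ztop 40.8
obj [347 245  54  28] 1008 c [438.7 354.9] s [101.9  63.5] a 10.9 ztop 48.7
obj [205 256  34  19] 112 c [726.7 434.1] s [62.4 20.1] a 11.0 ztop 66.6
red 49 [638.1 -72.3] [80.5 13.2] 10.9 z [20.  21.5 22.9]
blue 315 [585.2 377.3] [87.  23.3] 8.6 z [16.2 21.1 22.9]
```

View pics/scene3.png

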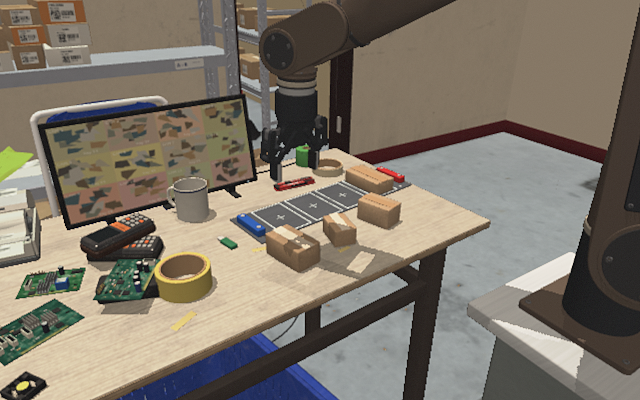

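Carton 125 sits at (629, 5.5) mm, yaw 6.8°, top at 40 mm, which matches bay 1; in the picture it is at (369,178). Next is carton 107.

>>> move_arm(linear=[[-0.003,0.005,-0.02],[-0.003,0.004,-0.025],[-0.002,0.002,-0.025],[0,0,-0.015],[0,0,0],[0,0,0]], twist=[[-0.2,1,0.5],[-0.2,0.9,0],[0,0,0],[0,0,0],[0,0,0],[0,0,0]])

```text
time: 8.68
eef_pos: [0.4461, 0.3442, 0.0921]
tcp_rot: [0.995, 0.099, 0.006, -0.0]
contact_force: [0.3, -0.4, 0.4]
opening: 0.994
```

```bash
python3 go.py 438 354 18 12
```

```text
t 8.6833 pos [446.1 344.2  92.1] need [ -8.1   9.8 -74.1] turn [-0.11  0.68  0.6 ] open 0.994 F [ 0.3 -0.4  0.4] q6 1.85
```

>>> move_arm(linear=[[-0.005,0.006,-0.005],[-0.005,0.006,-0.01],[0,0,-0.015],[0,0,0],[0,0,0]], twist=[[0,0.7,0.6],[0,0,0],[0,0,0],[0,0,0],[0,0,0]])

```text
time: 9.1
eef_pos: [0.4394, 0.3573, 0.0657]
tcp_rot: [0.995, 0.103, 0.003, -0.003]
contact_force: [-0.5, 0.5, 0.8]
opening: 1.0
```

```bash
python3 go.py 438 354 18 12
```

```text
t 9.1 pos [439.4 357.3  65.7] need [ -1.4  -3.3 -47.7] turn [-0.36  0.35  0.18] open 1.0 F [-0.5  0.5  0.8] q6 1.87
```

>>> move_arm(linear=[[-0.001,-0.003,-0.01],[0,0,-0.015],[0,0,-0.012],[0,0,-0.008],[0,0,0],[0,0,0]], twist=[[-0.4,0.3,0.2],[0,0,0],[0,0,0],[0,0,0],[0,0,0],[0,0,0]])

```text
time: 9.6
eef_pos: [0.4397, 0.3555, 0.0206]
tcp_rot: [0.994, 0.106, 0.003, -0.0]
contact_force: [-0.3, -0.7, 0.1]
opening: 1.001
```

```bash
python3 go.py 438 354 18 12
```

```text
t 9.6 pos [439.7 355.5  20.6] need [-1.7 -1.5 -2.6] turn [-0.05  0.29 -0.12] open 1.001 F [-0.3 -0.7  0.1] q6 1.86
```

>>> move_arm(linear=[[0,0,0],[0,0,0],[0,0,0],[0,0,0],[0,0,0],[0,0,0],[0,0,0],[0,0,0]], twist=[[0,0,0],[0,0,0],[0,0,0],[0,0,0],[0,0,0],[0,0,0],[0,0,0],[0,0,0]], grip=0.5, force=40)

```text
time: 10.27
eef_pos: [0.4402, 0.3557, 0.0219]
tcp_rot: [0.994, 0.106, 0.003, -0.0]
contact_force: [1.0, -0.1, -1.0]
opening: 0.784
```

```bash
python3 go.py 617 102 150 6.7
```

```text
t 10.2667 pos [440.2 355.7  21.9] need [ 176.8 -253.7  128.1] turn [-0.06  0.37 -5.42] open 0.784 F [ 1.  -0.1 -1. ] q6 1.86
```

>>> move_arm(linear=[[0,0,0.015],[0,0,0.03],[0,0,0.035],[0.01,0,0.02],[0.02,-0.02,0],[0.02,-0.03,0],[0.02,-0.03,0],[0.02,-0.03,0],[0.02,-0.03,0],[0.02,-0.03,0],[0.02,-0.03,0],[0.015,-0.025,0],[0.01,-0.015,0],[0,0,0],[0,0,0]], twist=[[0,0,0],[0,0,0],[0,0,-1],[0,0,-1],[0,0,-1],[0,0,-1],[0,0,-1],[0,0,0],[0,0,0],[0,0,0],[0,0,0],[0,0,0],[0,0,0],[0,0,0],[0,0,0]])

```text
time: 11.52
eef_pos: [0.6179, 0.1023, 0.126]
tcp_rot: [0.998, 0.062, 0.003, 0.0]
contact_force: [-0.6, 0.2, -3.5]
opening: 0.781
```

```bash
python3 go.py 618.5 102 70 6.7
```

```text
t 11.5167 pos [617.9 102.3 126. ] need [  0.6  -0.3 -56. ] turn [-0.   0.3 -0.4] open 0.781 F [-0.6  0.2 -3.5] q6 1.45
```

>>> move_arm(linear=[[0,0,-0.015],[0,0,-0.015],[0,0,-0.015],[0,0,-0.01],[0,0,0],[0,0,0]], twist=[[0,0.3,-0.4],[0,0,0],[0,0,0],[0,0,0],[0,0,0],[0,0,0]])

```text
time: 12.02
eef_pos: [0.6131, 0.108, 0.0643]
tcp_rot: [0.998, 0.06, -0.003, -0.001]
contact_force: [-0.6, 0.1, -0.4]
opening: 0.783
```

```bash
python3 go.py 618.5 102 26 6.7
```

```text
t 12.0167 pos [613.1 108.   64.3] need [  5.4  -6.  -38.3] turn [-0.09 -0.32 -0.23] open 0.783 F [-0.6  0.1 -0.4] q6 1.46
```

>>> move_arm(linear=[[0.004,-0.005,-0.01],[0.002,-0.001,-0.01],[0,0,-0.008],[0,0,0],[0,0,0]], twist=[[0,-0.3,-0.2],[0,0,0],[0,0,0],[0,0,0],[0,0,0]])

```text
time: 12.43
eef_pos: [0.6199, 0.103, 0.0344]
tcp_rot: [0.998, 0.06, 0.001, -0.001]
contact_force: [0.7, 0.5, -1.6]
opening: 0.783
```

```bash
python3 go.py 618.5 102 26 6.7
```

```text
t 12.4333 pos [619.9 103.   34.4] need [-1.4 -1.  -8.4] turn [-0.1   0.11 -0.12] open 0.783 F [ 0.7  0.5 -1.6] q6 1.45
```

>>> move_arm(linear=[[-0.001,-0.001,-0.004],[0,0,-0.003],[0,0,-0.002],[0,0,0],[0,0,0]], twist=[[0,0,0],[0,0,0],[0,0,0],[0,0,0],[0,0,0]])

```text
time: 12.85
eef_pos: [0.6197, 0.1015, 0.0255]
tcp_rot: [0.998, 0.059, 0.002, -0.001]
contact_force: [0.4, -0.2, -2.6]
opening: 0.782
```

```bash
python3 go.py 618.5 102 26 6.7
```

```text
t 12.85 pos [619.7 101.5  25.5] need [-1.2  0.5  0.5] turn [-0.1   0.22 -0.09] open 0.782 F [ 0.4 -0.2 -2.6] q6 1.45
```

>>> move_arm(linear=[[0,0,0],[0,0,0],[0,0,0],[0,0,0],[0,0,0.015],[0,0,0.03],[0,0,0.03],[0,0,0.02],[-0.02,0,0],[-0.03,0,0],[-0.035,0,0],[-0.03,0,0],[-0.02,0,0],[-0.01,0,0],[0,0,0]], twist=[[0,0,0],[0,0,0],[0,0,0],[0,0,0],[0,0,0],[0,0,0],[0,0,0],[0,0,0],[0,0,2],[0,0,3],[0,0,3],[0,0,2],[0,0,1],[0,0,0],[0,0,0]], grip=1)

```text
time: 14.1
eef_pos: [0.4749, 0.1015, 0.1426]
tcp_rot: [0.987, 0.16, 0.013, -0.0]
contact_force: [0.4, -0.1, -0.1]
opening: 0.999
```

```bash
python3 go.py 471 103.5 70 17.5; python3 - <<'E'
from meas import *
for n in ['scene','side']:
    c=cam(n); cv2.imwrite(f'pics/{n}4.png',c['img']); cartons(c)
E
```

```text
t 14.1 pos [474.9 101.5 142.6] need [ -3.9   2.  -72.6] turn [-0.23  1.52 -0.86] open 0.999 F [ 0.4 -0.1 -0.1] q6 1.25
obj [296 144  21  15] 150 c [857.5  61.8] s [61.5 63.5] a 39.9 ztop 50.1
obj [181 156  76  28] 251 c [823.1 347.9] s [ 11.8 204.4] a 2.5 ztop 66.5
obj [321 164  73  32] 432 c [616.2 104.5] s [103.1  64.1] a 6.1 ztop 51.9
obj [358 192  43  27] 441 c [470.7 103.4] s [87.8 58.4] a 17.3 ztop 50.2
obj [323 212  34  24] 430 c [452.7 227.2] s [52.6 78.2] a 77.6 ztop 40.7
obj [288 167  44  34] 508 c [618.2 103.1] s [100.6  64.9] a 6.5 ztop 52.4
obj [212 168  25  18] 221 c [862.2  61.1] s [63.1 65.3] a 64.3 ztop 50.6
obj [347 184  37  20] 404 c [471.4 103. ] s [85.4 58.4] a 15.9 ztop 50.8
obj [174 205  42  72] 211 c [822.8 349. ] s [  7.6 201.8] a 1.9 ztop 65.9
obj [351 213  37  22] 442 c [455.  227.4] s [52.2 75.9] a 76.3 ztop 40.9
obj [205 255  34  20] 115 c [727.6 433. ] s [62.9 20.6] a 12.8 ztop 66.4
```

View pics/scene4.png

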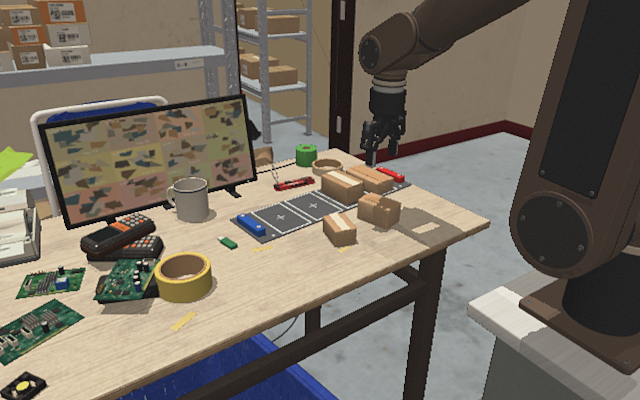

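Carton 107 stands in bay 2 at about (617, 103.5) mm, yaw 6.3°, top at 52 mm; in the picture it is at (341,184). Next is carton 90.

>>> move_arm(linear=[[-0.004,0.002,-0.02],[0,0,-0.025],[0,0,-0.02],[0,0,-0.008],[0,0,0],[0,0,0]], twist=[[-0.2,1.3,-0.9],[0,0,0],[0,0,0],[0,0,0],[0,0,0],[0,0,0]])

```text
time: 14.7
eef_pos: [0.4827, 0.1029, 0.0738]
tcp_rot: [0.989, 0.15, 0.01, 0.001]
contact_force: [-0.0, 0.2, -0.3]
opening: 0.999
```

```bash
python3 go.py 471 103.5 19 17.2
```

```text
t 14.7 pos [482.7 102.9  73.8] need [-11.7   0.6 -54.8] turn [-0.02  1.13 -0.1 ] open 0.999 F [-0.   0.2 -0.3] q6 1.27
```

>>> move_arm(linear=[[-0.006,0,-0.005],[-0.006,0,-0.01],[-0.003,0,-0.01],[0,0,0],[0,0,0]], twist=[[0,1.1,0],[0,0,0],[0,0,0],[0,0,0],[0,0,0]])

```text
time: 15.12
eef_pos: [0.4696, 0.1028, 0.05]
tcp_rot: [0.989, 0.15, 0.003, 0.0]
contact_force: [0.2, -0.5, 0.4]
opening: 0.996
```

```bash
python3 go.py 471 103.5 19 17.2
```

```text
t 15.1167 pos [469.6 102.8  50. ] need [  1.4   0.7 -31. ] turn [-0.01  0.29 -0.09] open 0.996 F [ 0.2 -0.5  0.4] q6 1.27
```

>>> move_arm(linear=[[0,0,-0.01],[0,0,-0.01],[0,0,-0.007],[0,0,0],[0,0,0]], twist=[[0,0.3,0],[0,0,0],[0,0,0],[0,0,0],[0,0,0]])

```text
time: 15.53
eef_pos: [0.4696, 0.1029, 0.0203]
tcp_rot: [0.989, 0.15, 0.0, -0.0]
contact_force: [0.1, 0.3, -0.2]
opening: 1.0
```

```bash
python3 go.py 471 103.5 19 17.2
```

```text
t 15.5333 pos [469.6 102.9  20.3] need [ 1.4  0.6 -1.3] turn [-0.02 -0.   -0.09] open 1.0 F [ 0.1  0.3 -0.2] q6 1.27
```

>>> move_arm(linear=[[0,0,0],[0,0,0],[0,0,0],[0,0,0],[0,0,0],[0,0,0],[0,0,0],[0,0,0],[0,0,0]], twist=[[0,0,0],[0,0,0],[0,0,0],[0,0,0],[0,0,0],[0,0,0],[0,0,0],[0,0,0],[0,0,0]], grip=0.4, force=40)

```text
time: 16.28
eef_pos: [0.4698, 0.1029, 0.0207]
tcp_rot: [0.989, 0.15, 0.0, -0.0]
contact_force: [-0.4, 0.3, -1.1]
opening: 0.706
```

```bash
python3 go.py 605 200 130 6.7
```

```text
t 16.2833 pos [469.8 102.9  20.7] need [135.2  97.1 109.3] turn [ -0.02   0.04 -10.6 ] open 0.706 F [-0.4  0.3 -1.1] q6 1.27
```

>>> move_arm(linear=[[0,0,0.015],[0,0,0.03],[0,0,0.03],[0.01,0.01,0.015],[0.02,0.015,0],[0.025,0.02,0],[0.025,0.02,0],[0.025,0.015,0],[0.015,0.01,0],[0.01,0.005,0],[0,0,0],[0,0,0]], twist=[[0,0,0],[0,0,0],[0,0,-1],[0,0,-2],[0,0,-2],[0,0,-2],[0,0,-2],[0,0,-1.5],[0,0,0],[0,0,0],[0,0,0],[0,0,0]])

```text
time: 17.28
eef_pos: [0.6012, 0.203, 0.1132]
tcp_rot: [0.999, 0.054, -0.002, -0.002]
contact_force: [-0.3, -0.7, -1.2]
opening: 0.707
```

```bash
python3 go.py 604 199 70 6.7
```

```text
t 17.2833 pos [601.2 203.  113.2] need [  2.8  -4.  -43.2] turn [-0.2  -0.25  0.51] open 0.707 F [-0.3 -0.7 -1.2] q6 1.62
```

>>> move_arm(linear=[[0.004,-0.004,-0.015],[0.003,0,-0.015],[0,0,-0.015],[0,0,-0.005],[0,0,0],[0,0,0]], twist=[[-0.2,-0.3,0.5],[0,0,0],[0,0,0],[0,0,0],[0,0,0],[0,0,0]])

```text
time: 17.78
eef_pos: [0.6038, 0.1968, 0.0591]
tcp_rot: [0.998, 0.058, -0.002, 0.0]
contact_force: [-0.1, 0.1, -0.5]
opening: 0.704
```

```bash
python3 go.py 604 199 25 6.7
```

```text
t 17.7833 pos [603.8 196.8  59.1] need [  0.2   2.2 -34.1] turn [ 0.05 -0.27  0.1 ] open 0.704 F [-0.1  0.1 -0.5] q6 1.61
```

>>> move_arm(linear=[[0.001,0.002,-0.01],[0,0,-0.01],[0,0,-0.006],[0,0,0],[0,0,0]], twist=[[0,-0.3,0.1],[0,0,0],[0,0,0],[0,0,0],[0,0,0]])

```text
time: 18.2
eef_pos: [0.6052, 0.199, 0.0322]
tcp_rot: [0.998, 0.058, 0.002, 0.0]
contact_force: [0.1, -0.3, -0.7]
opening: 0.705
```

```bash
python3 go.py 604 199 25 6.7
```

```text
t 18.2 pos [605.2 199.   32.2] need [-1.2 -0.  -7.2] turn [0.03 0.18 0.01] open 0.705 F [ 0.1 -0.3 -0.7] q6 1.61
```

>>> move_arm(linear=[[0,0,-0.003],[0,0,-0.003],[0,0,-0.002],[0,0,0],[0,0,0]], twist=[[0,0.2,0],[0,0,0],[0,0,0],[0,0,0],[0,0,0]])

```text
time: 18.62
eef_pos: [0.6062, 0.1993, 0.0245]
tcp_rot: [0.998, 0.058, 0.001, 0.0]
contact_force: [0.8, -0.6, -1.4]
opening: 0.702
```

```bash
python3 go.py 604 199 25 6.7
```

```text
t 18.6167 pos [606.2 199.3  24.5] need [-2.2 -0.3  0.5] turn [0.   0.08 0.  ] open 0.702 F [ 0.8 -0.6 -1.4] q6 1.61
```

>>> move_arm(linear=[[0,0,0],[0,0,0],[0,0,0],[0,0,0],[0,0,0.015],[0,0,0.03],[0,0,0.03],[0,0,0.015],[-0.02,0.004,0],[-0.03,0.006,0],[-0.035,0.006,0],[-0.03,0.006,0],[-0.02,0.004,0],[-0.01,0.002,0],[0,0,0]], twist=[[0,0,0],[0,0,0],[0,0,0],[0,0,0],[0,0,0],[0,0,0],[0,0,0],[0,0,-2],[0,0,-4],[0,0,-4],[0,0,-4],[0,0,-3],[0,0,-2],[0,0,0],[0,0,0]], grip=1)

```text
time: 19.87
eef_pos: [0.4611, 0.228, 0.135]
tcp_rot: [0.993, -0.116, 0.011, -0.002]
contact_force: [0.2, -0.3, 0.6]
opening: 1.003
```

```bash
python3 go.py 454 227.4 70 -12.5; python3 - <<'E'
from meas import *
for n in ['scene','side']:
    c=cam(n); cv2.imwrite(f'pics/{n}5.png',c['img']); cartons(c)
E
```

```text
t 19.8667 pos [461.1 228.  135. ] need [ -7.1  -0.6 -65. ] turn [-0.13  1.24  0.82] open 1.003 F [ 0.2 -0.3  0.6] q6 2.07
obj [182 156  75  28] 249 c [822.5 348. ] s [ 12.5 202.3] a 3.5 ztop 66.5
obj [294 166 100  40] 807 c [611.1 152.1] s [102.1 158. ] a 6.9 ztop 53.3
obj [323 212  34  24] 430 c [454.6 227.9] s [50.3 80.7] a 77.4 ztop 40.7
obj [287 167  45  55] 965 c [612.2 150.4] s [100.  158.1] a 7.1 ztop 53.9
obj [212 168  25  18] 222 c [861.   61.5] s [63.  65.8] a 42.1 ztop 50.7
obj [175 205  41  71] 211 c [823.7 346.8] s [  7.9 202.5] a 1.9 ztop 66.0
obj [351 213  37  22] 450 c [454.7 228.5] s [53.8 75.4] a 77.1 ztop 40.9
obj [206 256  33  19] 114 c [726.9 433.3] s [61.2 20.1] a 12.0 ztop 66.9
```

View pics/scene5.png

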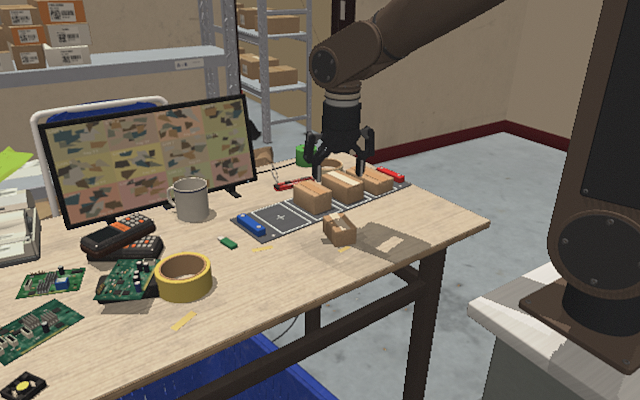

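Three cartons stand in their bays, with carton 90 at (312,194) in the picture. Last is carton 78 at (339,229).

>>> move_arm(linear=[[-0.006,0,-0.015],[-0.006,0,-0.02],[-0.003,0,-0.02],[0,0,-0.008],[0,0,0],[0,0,0]], twist=[[-0.1,1.2,0.8],[0,0.4,0],[0,0,0],[0,0,0],[0,0,0],[0,0,0]])

```text
time: 20.47
eef_pos: [0.4542, 0.2263, 0.0689]
tcp_rot: [0.994, -0.109, -0.002, -0.0]
contact_force: [0.5, -0.3, 0.8]
opening: 0.997
```

```bash
python3 go.py 454 227.8 15 -12.5
```

```text
t 20.4667 pos [454.2 226.3  68.9] need [ -0.2   1.5 -53.9] turn [-0.07 -0.24  0.01] open 0.997 F [ 0.5 -0.3  0.8] q6 2.05
```

>>> move_arm(linear=[[0,0.001,-0.01],[0,0,-0.015],[0,0,-0.012],[0,0,-0.007],[0,0,0],[0,0,0]], twist=[[0,-0.2,0],[0,0,0],[0,0,0],[0,0,0],[0,0,0],[0,0,0]])

```text
time: 20.97
eef_pos: [0.4592, 0.2278, 0.0247]
tcp_rot: [0.994, -0.109, 0.003, -0.002]
contact_force: [-0.4, -0.8, -0.8]
opening: 1.004
```

```bash
python3 go.py 454 227.8 15 -12.5
```

```text
t 20.9667 pos [459.2 227.8  24.7] need [-5.2 -0.  -9.7] turn [-0.18  0.4   0.04] open 1.004 F [-0.4 -0.8 -0.8] q6 2.05
```

>>> move_arm(linear=[[-0.004,0,-0.004],[-0.001,0,-0.003],[0,0,-0.002],[0,0,0],[0,0,0]], twist=[[-0.2,0.4,0],[0,0,0],[0,0,0],[0,0,0],[0,0,0]])

```text
time: 21.38
eef_pos: [0.4556, 0.2285, 0.0173]
tcp_rot: [0.994, -0.109, 0.002, -0.0]
contact_force: [-0.6, 1.0, -0.0]
opening: 1.004
```

```bash
python3 go.py 454 227.8 15 -12.5
```

```text
t 21.3833 pos [455.6 228.5  17.3] need [-1.6 -0.7 -2.3] turn [-0.02  0.22  0.01] open 1.004 F [-0.6  1.  -0. ] q6 2.06
```

>>> move_arm(linear=[[0,0,0],[0,0,0],[0,0,0],[0,0,0],[0,0,0],[0,0,0],[0,0,0],[0,0,0],[0,0,0],[0,0,0]], twist=[[0,0,0],[0,0,0],[0,0,0],[0,0,0],[0,0,0],[0,0,0],[0,0,0],[0,0,0],[0,0,0],[0,0,0]], grip=0.3, force=40)

```text
time: 22.22
eef_pos: [0.456, 0.2286, 0.0181]
tcp_rot: [0.994, -0.109, 0.003, -0.001]
contact_force: [-0.0, -0.0, -0.3]
opening: 0.615
```

```bash
python3 go.py 594 297 110 6.7
```

```text
t 22.2167 pos [456.  228.6  18.1] need [138.   68.4  91.9] turn [-0.09  0.28 19.21] open 0.615 F [-0.  -0.  -0.3] q6 2.06
```

>>> move_arm(linear=[[0,0,0.015],[0,0,0.03],[0,0,0.025],[0.01,0.006,0.01],[0.02,0.01,0],[0.025,0.012,0],[0.025,0.012,0],[0.025,0.012,0],[0.015,0.006,0],[0.01,0.004,0],[0,0,0],[0,0,0]], twist=[[0,0,0],[0,0,0],[0,0,2],[0,0,3],[0,0,4],[0,0,4],[0,0,3],[0,0,2],[0,0,1],[0,0,0],[0,0,0],[0,0,0]])

```text
time: 23.22
eef_pos: [0.5864, 0.2922, 0.0977]
tcp_rot: [0.998, 0.065, -0.001, 0.002]
contact_force: [-0.6, 0.3, -1.2]
opening: 0.617
```

```bash
python3 go.py 595.5 297 60 6.7
```

```text
t 23.2167 pos [586.4 292.2  97.7] need [  9.1   4.8 -37.7] turn [ 0.25 -0.14 -0.76] open 0.617 F [-0.6  0.3 -1.2] q6 1.75
```

>>> move_arm(linear=[[0.006,0.004,-0.01],[0.005,0.001,-0.015],[0,0,-0.012],[0,0,-0.005],[0,0,0],[0,0,0]], twist=[[0.2,0,-0.7],[0,0,0],[0,0,0],[0,0,0],[0,0,0],[0,0,0]])

```text
time: 23.72
eef_pos: [0.5922, 0.2956, 0.0524]
tcp_rot: [0.998, 0.059, -0.004, 0.001]
contact_force: [0.1, -0.9, -0.7]
opening: 0.612
```

```bash
python3 go.py 595.5 297 22.5 6.7
```

```text
t 23.7167 pos [592.2 295.6  52.4] need [  3.3   1.4 -29.9] turn [ 0.16 -0.5  -0.02] open 0.612 F [ 0.1 -0.9 -0.7] q6 1.76
```

>>> move_arm(linear=[[0.003,0.001,-0.008],[0,0,-0.008],[0,0,-0.006],[0,0,0],[0,0,0]], twist=[[0.1,-0.4,0],[0,0,0],[0,0,0],[0,0,0],[0,0,0]])

```text
time: 24.13
eef_pos: [0.5952, 0.2967, 0.0299]
tcp_rot: [0.998, 0.059, 0.0, 0.0]
contact_force: [0.1, -0.6, -0.5]
opening: 0.619
```

```bash
python3 go.py 595.5 297 22.5 6.7
```

```text
t 24.1333 pos [595.2 296.7  29.9] need [ 0.3  0.3 -7.4] turn [ 0.02  0.04 -0.03] open 0.619 F [ 0.1 -0.6 -0.5] q6 1.76
```

>>> move_arm(linear=[[0,0,-0.003],[0,0,-0.003],[0,0,-0.002],[0,0,0],[0,0,0]], twist=[[0,0,0],[0,0,0],[0,0,0],[0,0,0],[0,0,0]])

```text
time: 24.55
eef_pos: [0.5963, 0.2971, 0.0224]
tcp_rot: [0.998, 0.059, 0.001, -0.0]
contact_force: [0.4, -0.2, -0.7]
opening: 0.614
```

```bash
python3 go.py 595.5 297 22 6.7
```

```text
t 24.55 pos [596.3 297.1  22.4] need [-0.8 -0.1 -0.4] turn [-0.02  0.17 -0.03] open 0.614 F [ 0.4 -0.2 -0.7] q6 1.76
```

>>> move_arm(linear=[[0,0,0],[0,0,0],[0,0,0],[0,0,0],[0,0,0],[0,0,0.015],[0,0,0.03],[0,0,0.035],[0,0,0.035],[-0.02,0,0.02],[-0.03,-0.02,0],[-0.03,-0.03,0],[-0.02,-0.03,0],[0,-0.02,0],[0,0,0],[0,0,0]], twist=[[0,0,0],[0,0,0],[0,0,0],[0,0,0],[0,0,0],[0,0,0],[0,0,0],[0,0,0],[0,0,0],[0,0,0],[0,0,0],[0,0,0],[0,0,0],[0,0,0],[0,0,0],[0,0,0]], grip=1)

```text
time: 25.88
eef_pos: [0.4933, 0.1951, 0.1776]
tcp_rot: [0.998, 0.06, 0.01, -0.002]
contact_force: [0.5, 0.7, 0.9]
opening: 1.003
```

```bash
python3 go.py 595 297 200 6.7; python3 - <<'E'
from meas import *
o=np.array([611,151.]);u=np.array([-.1172,.9931]);w=np.array([.9931,.1172])
for n in ['scene','side']:
    c=cam(n); cv2.imwrite(f'pics/{n}6.png',c['img']); cartons(c); bars(c)
    P=pts(c); q=(P[...,:2]*1000-o); Y=q@u; X=q@w
    for y,h,L,W in [(-147,36,125,71),(-49,49,107,68),(49,51,90,61),(147,41,78,54)]:
        m=(abs(Y-y)<46)&(abs(X)<75)&(abs(P[...,2]*1000-4-h)<5)
        r=cv2.minAreaRect(P[m][:,:2].astype(np.float32)*1000); d=np.array(r[0])-o
        print(n,L,'bayerr along',round(d@u-y,1),'across',round(d@w,1),np.round(r[1],1),round(r[2],1),'top',round(np.median(P[m][:,2])*1000,1),m.sum())
E
```

```text
t 25.8833 pos [493.3 195.1 177.6] need [101.7 101.9  22.4] turn [-0.27  1.1  -0.16] open 1.003 F [0.5 0.7 0.9] q6 1.64
obj [296 144  21  14] 149 c [857.8  62.5] s [59.8 66.1] a 58.5 ztop 50.0
obj [181 156  76  28] 250 c [822.3 348.1] s [ 12.  203.1] a 2.7 ztop 66.6
obj [294 164 100  42] 814 c [610.3 149.9] s [104.2 159.9] a 8.2 ztop 53.2
obj [262 195  36  22] 356 c [594.3 298.1] s [81.1 52.8] a 6.1 ztop 44.4
red 109 [635.2 -75.6] [87.4 20.4] 6.1 z [15.6 19.7 22.8]
blue 183 [582.5 378.7] [90.7 21.8] 8.3 z [16.  20.7 22.7]
scene 125 bayerr along 2.2 across 0.6 [125.   67.1] 6.4 top 38.4 478
scene 107 bayerr along 0.9 across 0.3 [104.3  65.7] 8.5 top 51.3 419
scene 90 bayerr along 1.5 across 1.7 [89. 57.] 7.0 top 53.2 375
scene 78 bayerr along 1.1 across 0.7 [81.1 52.8] 6.1 top 43.4 347
obj [287 167  45  55] 973 c [611.9 150.5] s [100.2 159.5] a 7.7 ztop 53.9
obj [212 168  25  18] 224 c [860.3  61.4] s [62.3 63.9] a 18.2 ztop 50.7
obj [174 205  42  72] 213 c [823.3 349. ] s [  7.  202.2] a 2.0 ztop 66.0
obj [285 227  36  20] 503 c [594.8 298.2] s [75.7 51.2] a 5.9 ztop 44.9
obj [205 256  34  19] 116 c [727.5 433.6] s [63.4 20.1] a 11.6 ztop 66.7
red 51 [638.3 -73.3] [81.4 14.4] 5.0 z [19.6 21.4 23.7]
blue 320 [585.4 376.7] [87.5 23.6] 6.6 z [16.  20.9 23.1]
side 125 bayerr along 1.2 across 1.8 [120.4  69.4] 8.1 top 38.7 518
side 107 bayerr along 0.4 across 1.6 [100.2  63.3] 7.5 top 51.7 498
side 90 bayerr along 2.0 across 2.3 [85.1 59. ] 3.5 top 53.7 470
side 78 bayerr along 1.1 across 1.2 [75.7 51.2] 5.9 top 43.8 503
```

View pics/scene6.png

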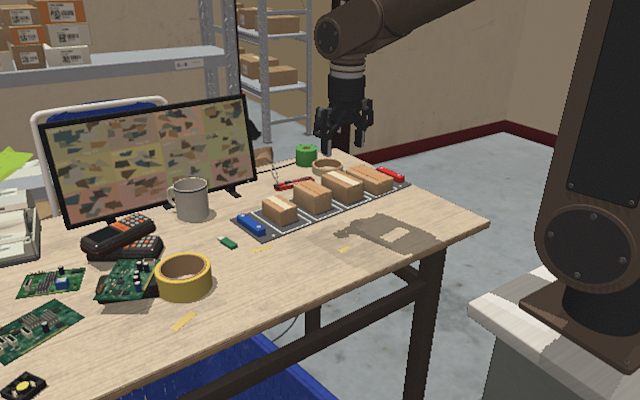

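View pics/side6.png

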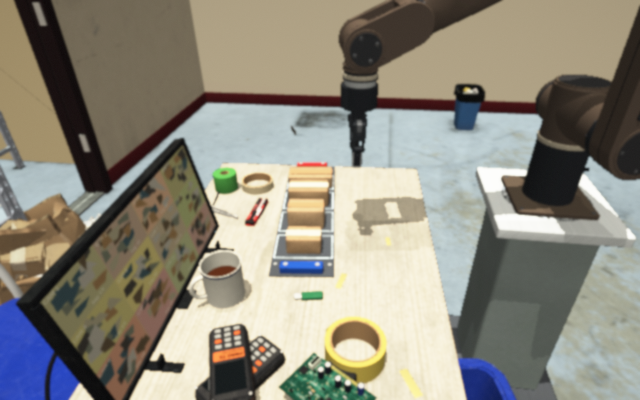

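Both views show the four cartons in their bays, at scene (279,208), (312,195), (342,185) and (370,178). The arm is clear, and the knife, tape and USB stick look unmoved.

```bash
python3 -c "
from plant import *
print(sign_off())"
```

```text
the job is handed in; nothing more can be done
None
```

All four cartons are in their bays in the order 125, 107, 90, 78 mm from the red end to the blue end. I let go of each one and handed the job in at about 26 s; no verdict was reported.

- **Position:** in the last two camera views every carton is within about 2.5 mm of its bay centre, both along and across the row. The limits are 12 mm along and 15 mm across.
- **Angle:** carton lengths measured 3.5–8.5°, against about 6.7° for the bay. That is within about 3°; the limit is 0.2 rad, about 11°.
- **Height:** the tops stand at the height expected for cartons sitting upright on the plate.
- **Bystanders:** the knife, tape roll and USB stick look unmoved in the pictures; I did not measure their positions. The arm was clear of everything.

**One disagreement:** the bay crosses measured in the side view read about 3–7 mm lower in y than in the scene view. I used the scene view because it matched both cameras' depth readings of the red and blue bars. The cartons would still be within tolerance if the side view were right.

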